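Push the cup's drip tray home under the low dispensing arch

TASK

Push the blue drip tray, with the steel measuring cup standing upright in its seat, under the low green beam of the dispensing arch until the tray's front edge lies flush against the stop bar and the cup stands beneath the spout. Push it with the fingertips or the outside of the fingers: do not lift or tip the tray, and do not touch the cup. Leave everything else on the table where it is, and finish clear of everything.

Things in the scene. Friction and masses are not known exactly. Their poses are not given: they have to be found in the camera images.
- tray: Loose blue drip tray, 150 mm long (its x) x 100 mm wide (y) x 14 mm high at the edges (floor 10 mm thick), 0.2 to 0.4 kg. Origin: centre of its underside. +x is its front, which enters the arch first; a white seat ring for the cup (33 mm radius, 4 mm high) is centred 35 mm ahead of the origin. Starts 0.21 to 0.29 m before the arch, up to 35 mm off the lane's centre line, up to 0.25 rad askew.
- cup: Steel measuring cup, open at the top, 65 mm across the rim, 54 mm at the base, 66 mm high, standing loose in the seat ring of the tray (2 to 3 mm of play). Origin: centre of its underside (10 mm above the table); z up. Its rim stands 76 mm above the table. Not to be touched by the robot.
- arch: Fixed dispensing arch over a lane on the bare table. Origin: on the table under the middle of the beam; +x: the way the tray is pushed in (about world +y). Dark feet 14 mm high, inner faces at y = +-58 mm, x -35 to 57 mm, carry posts and a green beam across y: 40 mm deep in x, underside 91, top 113 mm above the table; the white metering head on it reaches 157 mm.
- mouth (a point): Middle of the lane's open end, on the table, at x = -72 mm in the arch's frame. Flared lead-in strips, 14 mm high, narrow the lane from about 174 mm wide here to 116 mm at the feet.
- stop (a point): Middle of the front face of the stop bar (14 mm high, across the lane's far end), 7 mm above the table, at x = 41 mm in the arch's frame. With the tray home and square its origin is at x = -34 mm, y = 0 (8 mm free each side) and the cup's axis at x = 1 mm.
- spout (a point): Lower tip of the steel spout under the middle of the beam, 83 mm above the table (7 mm above the cup's rim).
- dropper: Small white dropper bottle with a black cap, 21 mm across, 66 mm high. Origin: centre of its underside. Bystander.
- scraper: Beige flat scraper, 56 x 115 x 9 mm, lying flat behind the lane. Origin: centre of its underside. Bystander.
- bottle: Dark brown bottle with a green cap, 68 mm across, 118 mm high, beside the arch. Origin: centre of its underside. Bystander.
- marker: White felt marker with a blue cap, 14 x 140 x 16 mm, lying on the robot's side of the arch; its y is its length. Origin: centre of its underside. Bystander.
- cap: Loose gold-coloured screw cap, 47 mm across, 19 mm high, on the robot's side of the arch. Origin: centre of its underside. Bystander.

How it is judged:
At the end, for the whole second after the job is handed in: The tray lies flat on the table, its front edge within 6 mm of the stop bar and square with the arch within 0.07 rad; the cup stands upright in its seat with its axis within 14 mm of the spout; both are at rest (x of tray in the frame of arch between -0.04 and -0.03 m and angle between the x axis of tray and the x axis of arch, either way round below 0.07 rad and horizontal distance between cup and spout below 0.014 m and angle between tray's own z axis and vertical below 0.03 rad and angle between cup's own z axis and vertical below 0.05 rad and height (world z) of tray below 0.003 m and height (world z) of cup between 0.008 and 0.0125 m and linear speed of each of tray, cup below 0.01 m/s); the robot touches nothing.
It fails at once if the tray is lifted or tipped (12 mm or 0.1 rad) (height (world z) of tray above 0.012 m or angle between tray's own z axis and vertical above 0.1 rad).
It fails at once if the cup is tipped (0.25 rad) or lifted out of its seat (angle between cup's own z axis and vertical above 0.25 rad or height (world z) of cup above 0.02 m).
It fails at once if the robot touches the cup (contact force between the arm and cup above 0.3 N).
It fails at once if the fingers touch the cup (contact force between the fingers and cup above 0.3 N).
It fails at once if a bystander is moved more than 15 mm (distance of any of dropper, scraper, bottle, marker, cap from where it was at the start of the episode above 0.015 m).
It also fails if it takes over 58 s, if anything falls off the work surface, if the arm or the gripper's body presses on something with over 40 N, if the wrist force passes 120 N, or if a joint passes its speed limit or range.

ROBOT

A 7-joint arm with a two-finger parallel gripper is mounted at the origin on a cart in front of the work surface, level with it; the furniture and walls round the work are solid. World frame = base frame: x ahead of the robot, y to its left, z up, the work surface at z = 0. Lengths are in m, angles in rad, forces in N, time in s.
With the tool pointing down it reaches from about 0.35 to 0.9 m from the base axis. Payload 19.9 kg.
Tool frame: the origin (TCP) lies midway between the tips of the shut fingers; the grasp point (between the pads) lies 19 mm behind it (ctrl.tcp_to_grasp is the distance from the TCP to the grasp point, in m); z points along the fingers, y is the line along which they close (so a half turn about z gives the same grasp; the last joint's range is limited). The gripper opens to 94 mm and grips with 3 to 60 N. Pads are 16 mm wide; open, the fingers measure 119 mm over their backs; the gripper's body (75 mm by 177 mm) begins 78 mm behind the grasp point.
Start: joints at [-1.256, 0.417, -0.01, 1.614, 0.005, 1.111, -0.053], TCP at [0.218, 0.586, 0.205] pointing down, gripper open.
Joint ranges: [-2.81, 2.81], [-0.39, 2.02], [-1.27, 1.25], [0.06, 2.57], [-1.19, 4.33], [0.19, 2], [-2.82, 2.82]. Speed limits (rad/s): [1.89, 1.89, 2.39, 2.39, 3.01, 3.01, 3.01].

INTERFACE

Orientations are given as a unit quaternion [w, x, y, z].
In Python, from cell import ctrl gives the robot as it stands. The module is installed in compiled form; this text tells all that it offers.
- The arm moves only by the tool drive_tool, never from a script. Its argument "series" is a list of rows, each a list of 7 numbers: the shift along the tool's x, y, z in mm, then the turn, a rotation vector about the tool's x, y, z in rad, then the gripper's target within -1 to 1 (shut at 1, half-way at 0, fully open at -1). In form: [[tx, ty, tz, ax, ay, az, grip], ...]. A call has exactly 8 rows; each row shifts and turns the commanded pose from where the row before left it, along the tool's axes as they then stand; what a row does not reach is not made up. A row lasts 1/12 s, in which the tool goes at most 41.7 mm and 7.16 degrees, less where a joint would pass 70% of its speed; a pose out of reach is approached as far as the arm can. A call with a gripper value outside its range is refused whole. The fingers move at their own pace and stop on an object; "force" is the grip in N (left out, the last holds). Time passes only in rows, so rows that do not move let the fingers close, or fill a call up. It gives the time, the measured TCP pose, the force, the opening and the grip force at its end, in the units of the state.
- ctrl.get_state(): the state, without advancing time (a new reading comes with each control period).
- ctrl.read_camera(name): name is "scene" or "side" or "wrist"; returns a dict with "color" (420x560x3 uint8, red, green, blue), "fovy" (degrees; the focal length in pixels is half the picture's height over the tangent of half this angle, whatever the lens; pixels are square), "cx", "cy" (the principal point, pixels), "camera_from_world" (4x4, takes a point from world to camera coordinates). Camera axes: x right, y down, z forward; pixel columns grow to the right and rows downward; lengths in m; the calibration is good to about 2 mm. A picture is of the moment at which its call begins. There is no depth.
- ctrl.finish_job(): hands the job in; it is judged then, once.
The state is a dict: "time": time; "joint_pos": joint angles; "qvel": joint speeds; "tau": joint torques, N m; "tool_pos": TCP position; "tcp_rot": TCP orientation; "ft_force": force on the tool from outside, world axes, zero at the start; "moment": the same for the moment, N m; "grip_width": finger opening in m; "finger_force": force on a finger pad.
Only numpy, scipy, OpenCV 4.12 (cv2) and the standard library are available. Lean on these libraries where they do the work, as an engineer would, in place of code of your own. Each camera call takes 0.05 s, during which the arm holds its last target. There are 200 camera calls.

## Working session

There is one attempt and no reset: what is moved stays moved. The work goes in short steps, Python scripts to look and compute and a tool call to move; the robot and the scene stay as the last step left them, time stands still between calls to the robot, and variables do not carry over. Pictures are saved under pics/ and viewed, at most 10 in all, crops included, and the job is handed in when it is done.

Besides the shell and the picture viewer there is one more tool, called after "Emit:" as a command line: name --pt "numbers of a row" for each row, then --argument value for the rest. drive_tool: Moves the arm, as the interface text tells. Its arguments: {"type":"object","properties":{"series":{"type":"array","items":{"type":"array","items":{"type":"number"}}},"force":{"type":"number"}},"required":["series"]}

```bash
mkdir -p pics
cat > h.py <<'E'
import numpy as np, cv2
from cell import ctrl
def shot(name, fn=None):
    d=ctrl.read_camera(name); 
    if fn: cv2.imwrite('pics/'+fn, cv2.cvtColor(d['color'],cv2.COLOR_RGB2BGR))
    return d
def K(d):
    f=d['color'].shape[0]/2/np.tan(np.radians(d['fovy'])/2); return f,d['cx'],d['cy']
def proj(d,p):
    f,cx,cy=K(d); c=d['camera_from_world']@np.append(p,1); return np.array([cx+f*c[0]/c[2],cy+f*c[1]/c[2]])
def onplane(d,uv,z):
    f,cx,cy=K(d); T=np.linalg.inv(d['camera_from_world']); r=T[:3,:3]@np.array([(uv[0]-cx)/f,(uv[1]-cy)/f,1]); o=T[:3,3]
    return o+r*(z-o[2])/r[2]
E
python3 - <<'E'
from h import *
import pickle
D={n:shot(n) for n in('scene','side')}
pickle.dump(D,open('d0.pkl','wb'))
for n in D: cv2.imwrite(f'pics/{n}0.png',cv2.resize(cv2.cvtColor(D[n]['color'],cv2.COLOR_RGB2BGR),(784,588),interpolation=cv2.INTER_CUBIC))
print(ctrl.get_state()); 
for n in D: print(n,D[n]['fovy'],D[n]['cx'],D[n]['cy'],np.linalg.inv(D[n]['camera_from_world'])[:3,3])
E
```

```text
{'time': 0.1, 'joint_pos': array([-1.25649108,  0.41788343, -0.01030205,  1.6141357 ,  0.00469434,
        1.11072694, -0.05302266]), 'qvel': array([-0.00024416, -0.00259982,  0.00148117, -0.00093599, -0.00032951,
        0.00052123, -0.00105945]), 'tau': array([ 1.73327302e-03, -8.52594209e+01,  6.40200935e-01, -4.26692998e+01,
       -4.88681789e-02,  1.63754850e-02,  5.52200709e-05]), 'tool_pos': array([0.21760052, 0.58551164, 0.20489798]), 'tcp_rot': array([-5.88882200e-05,  1.76974503e-01,  9.84215274e-01, -5.61732369e-04]), 'ft_force': array([-0.2161257 , -0.46172853,  0.45016881]), 'moment': array([ 0.00385535, -0.00548934, -0.03012323]), 'finger_force': 0.0, 'grip_width': 0.09410906306901348}
scene 42.84361049028433 276.63667977102637 215.85399368821075 [1.28294916 0.03514003 1.33344889]
side 47.46694979783847 276.8624389342276 213.7065333015771 [ 0.31051828 -0.59581032  0.65455605]
```

View pics/scene0.png

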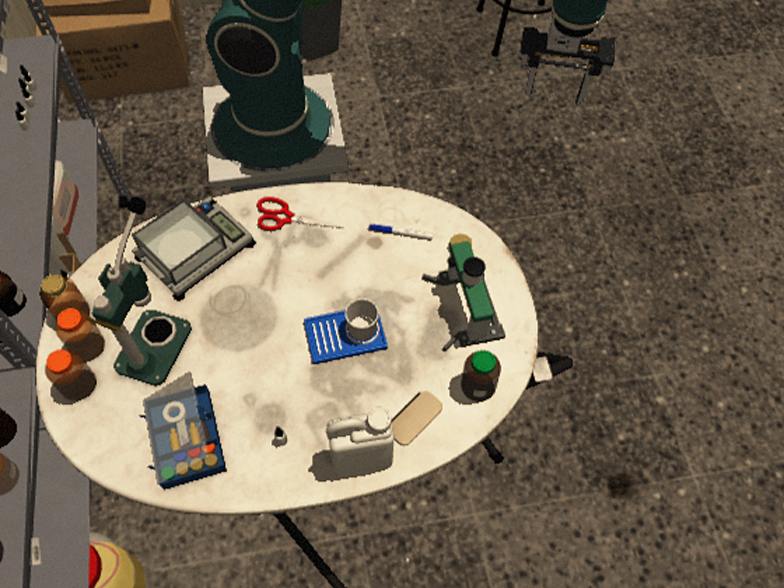

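View pics/side0.png

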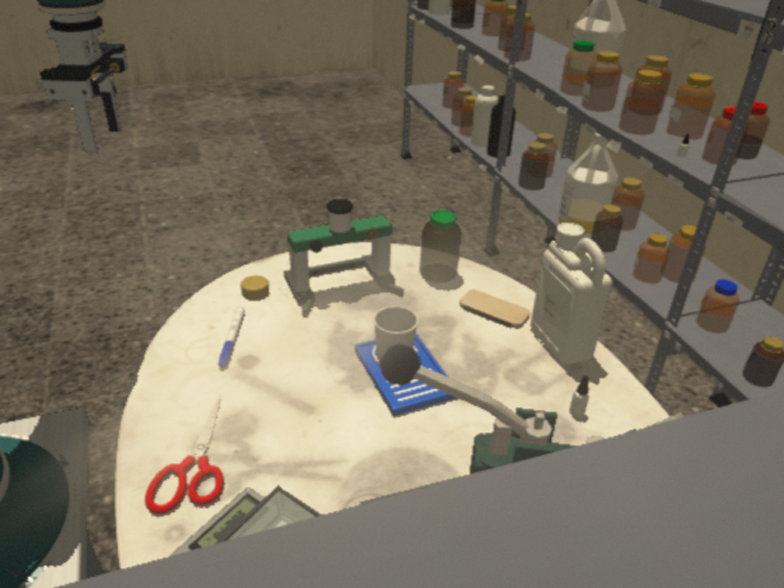

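The scene shows the tray at about (345,333) with the cup on its arch side. The arch's green beam runs from (460,240) to (490,315). The gripper is off to the upper right. I'll enlarge both views.

Run:
```python
import pickle,cv2
D=pickle.load(open('d0.pkl','rb'))
def crop(n,x,y,w,h,s,f):
    c=cv2.cvtColor(D[n]['color'],cv2.COLOR_RGB2BGR)[y:y+h,x:x+w]
    cv2.imwrite('pics/'+f,cv2.resize(c,None,fx=s,fy=s,interpolation=cv2.INTER_CUBIC))
crop('scene',210,150,160,120,5,'sc1.png')
crop('side',190,135,160,120,5,'si1.png')
```

```text
(no output)
```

View pics/sc1.png

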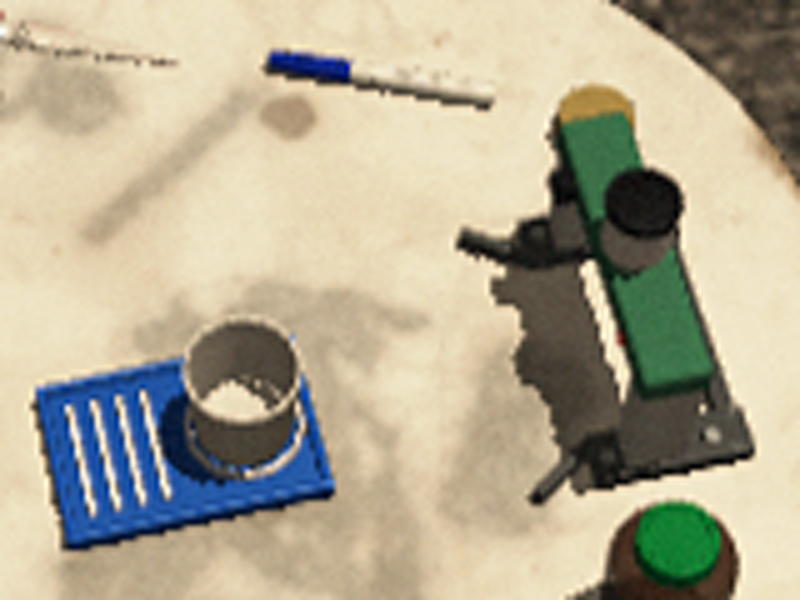

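View pics/si1.png

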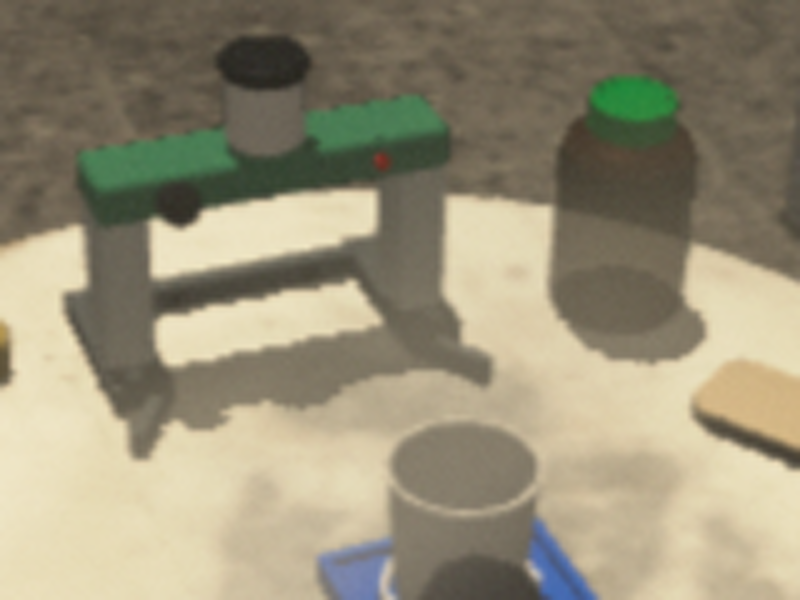

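The scene crop gives tray top corners at (38,388), (65,537), (332,488), (296,338). Beam top corners are at (560,122), (635,112), (709,372), (645,385). The lead-in tips are at (460,240) and (535,500). In the side crop, beam top corners are at (80,155), (420,97), (450,130), (97,195). Next I'll fit the poses.

Run:
```python
import pickle
from h import *
from scipy.optimize import least_squares
D=pickle.load(open('d0.pkl','rb'))
s=lambda x,y:np.array([210+x/5,150+y/5]); q=lambda x,y:np.array([190+x/5,135+y/5])
S,Q=D['scene'],D['side']
tc=np.array([onplane(S,s(*c),.014) for c in[(38,388),(65,537),(332,488),(296,338)]])
print(tc.round(4)); print('sides',np.linalg.norm(np.roll(tc,-1,0)-tc,axis=1).round(4))
def tri(a,b):
    return least_squares(lambda p:np.r_[proj(S,p)-a,proj(Q,p)-b],[.6,.1,.05])
for n,a,b in[('beam nearrobot front',s(560,122),q(97,195)),('beam nr back',s(635,112),q(80,155)),('beam far back',s(709,372),q(420,97)),('beam far front',s(645,385),q(450,130)),('strip near',s(460,240),q(140,450)),('strip far',s(535,500),q(488,365)),('rimc',s(242,370),q(464,467))]:
    r=tri(a,b); print(n,r.x.round(4),'res',r.fun.round(1))
for n,c,z in[('strip near',(460,236),.014),('strip far',(533,494),.014),('foot corner',(753,445),.014),('cup rim c',(242,370),.076),('cap L',(558,105),.019),('cap T',(597,85),.019),('mk',(270,60),.016),('mk2',(492,100),.016),('bottle cap',(678,540),.118)]: print(n,onplane(S,s(*c),z).round(4))
# tray fit
def rot(a): return np.array([[np.cos(a),-np.sin(a)],[np.sin(a),np.cos(a)]])
M=np.array([[-75,50],[-75,-50],[75,-50],[75,50]])/1e3
r=least_squares(lambda p:(M@rot(p[2]).T+p[:2]-tc[:,:2]).ravel(),[.6,.05,1.4]); print('tray',r.x.round(4),r.fun.round(4))
print('seat',(r.x[:2]+rot(r.x[2])@[.035,0]).round(4))
```

```text
[[0.5451 0.0137 0.014 ]
 [0.6394 0.0173 0.014 ]
 [0.6341 0.1657 0.014 ]
 [0.537  0.1619 0.014 ]]
sides [0.0944 0.1485 0.0972 0.1484]
beam nearrobot front [0.4802 0.3189 0.1086] res [-0.2  0.5 -0.4 -0.3]
beam nr back [0.4806 0.3612 0.1066] res [-0.4  1.  -0.7 -0.5]
beam far back [0.6475 0.3626 0.1093] res [-0.1  0.2 -0.2 -0.1]
beam far front [0.6501 0.3273 0.1099] res [-0.2  0.3 -0.3 -0.2]
strip near [0.4825 0.2678 0.0026] res [-0.2  0.5 -0.3 -0.2]
strip far [0.6558 0.2765 0.0075] res [ 0.2 -0.4  0.3  0.2]
rimc [0.5859 0.1238 0.0733] res [-0.1  0.2 -0.2 -0.1]
strip near [0.4852 0.2673 0.014 ]
strip far [0.6561 0.2742 0.014 ]
foot corner [0.6466 0.4015 0.014 ]
cup rim c [0.5868 0.124  0.076 ]
cap L [0.4074 0.3422 0.019 ]
cap T [0.397  0.3684 0.019 ]
mk [0.3448 0.1782 0.016 ]
mk2 [0.3954 0.3046 0.016 ]
bottle cap [0.7428 0.322  0.118 ]
tray [0.5889 0.0896 1.614 ] [-0.0029 -0.0011  0.0027 -0.0004  0.0015  0.001  -0.0013  0.0005]
seat [0.5874 0.1246]
```

Emit:
drive_tool --pt "-40 0 0 0 0 0.065 0" --pt "-40 0 0 0 0 0.065 0" --pt "-40 0 0 0 0 0.065 0" --pt "-40 0 0 0 0 0.065 0" --pt "-40 0 0 0 0 0.065 0" --pt "-40 0 0 0 0 0.065 0" --pt "-40 0 0 0 0 0.065 0" --pt "-40 0 0 0 0 0.065 0"

```text
time: 0.77
tool_pos: [0.4831, 0.4101, 0.2051]
tcp_rot: [-0.0, 0.425, 0.905, -0.0]
ft_force: [1.3, 0.5, 0.5]
grip_width: 0.0476
finger_force: 0.0
```

Emit:
drive_tool --pt "-40 0 0 0 0 0.065 0" --pt "-40 0 0 0 0 0.065 0" --pt "-40 0 0 0 0 0.065 0" --pt "-40 0 0 0 0 0.065 0" --pt "-40 0 0 0 0 0.065 0" --pt "-40 0 0 0 0 0.065 0" --pt "-40 0 0 0 0 0.065 0" --pt "0 0 0 0 0 0 0"

```text
time: 1.43
tool_pos: [0.6171, 0.1586, 0.2055]
tcp_rot: [0.001, 0.623, 0.782, -0.001]
ft_force: [0.9, -0.1, 0.4]
grip_width: 0.0474
finger_force: 0.0
```

Run:
```python
from h import *
import pickle
d=shot('wrist','w1.png');S=shot('scene'); pickle.dump((d,S),open('w1.pkl','wb'))
s=ctrl.get_state(); print(s['time'],s['tool_pos'],s['tcp_rot'],s['grip_width'],s['ft_force'])
for p in([.5889,.0896,.014],[.5645,.3425,.113],[.57,.271,.014]): print(proj(d,p))
```

```text
1.5333 [0.615222   0.16612895 0.20520034] [ 4.86829687e-05  6.18459053e-01  7.85816936e-01 -3.74971528e-04] 0.0467037453388476 [ 0.20670886  0.9024305  -0.05212907]
[238.61089387 237.16497944]
[263.85512672 -88.4045738 ]
[256.95215403  53.20457913]
```

View pics/w1.png

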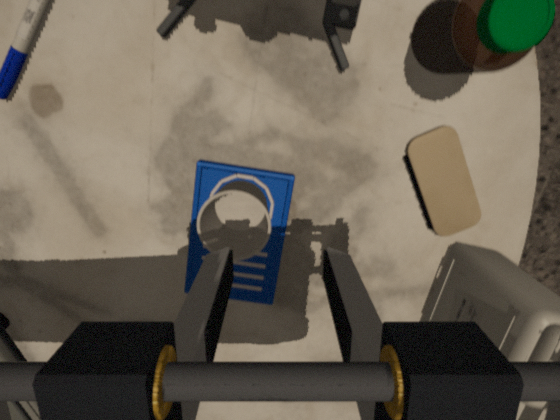

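The wrist view shows the tray's front corners at (198,161) and (294,176), its back right corner at (272,303), and the lead-in tips at (163,33) and (343,69).

Run:
```python
from h import *
import pickle
d,S=pickle.load(open('w1.pkl','rb'))
P={k:onplane(d,c,.014)[:2] for k,c in dict(fl=(198,161),fr=(294,176),br=(272,303),tl=(163,33),tr=(343,69)).items()}
for k in P: print(k,P[k].round(4))
f=P['fr']-P['fl']; h=np.arctan2(f[1],f[0])+np.pi/2; r=P['fr']-P['br']; h2=np.arctan2(r[1],r[0]); print('tray',h,h2, np.linalg.norm(f),np.linalg.norm(r))
print('origin',(P['fl']+P['fr'])/2-.075*np.array([np.cos(h2),np.sin(h2)]))
t=P['tr']-P['tl']; print('mouth',(P['tl']+P['tr'])/2,np.arctan2(t[1],t[0])+np.pi/2,np.linalg.norm(t))
```

```text
fl [0.5336 0.1602]
fr [0.6304 0.167 ]
br [0.6408 0.0205]
tl [0.4835 0.2685]
tr [0.6507 0.2756]
tray 1.6401532282435562 1.6415006732098352 0.097042636504673 0.14687056873933832
origin [0.58731262 0.08879632]
mouth [0.56714286 0.27206743] 1.6134699560763115 0.16736581103399886
```

Emit:
drive_tool --pt "-36.4 -13 0 0 0 0 0" --pt "-36.4 -13 0 0 0 0 0" --pt "-36.4 -13 0 0 0 0 0" --pt "-36.4 -13 0 0 0 0 0" --pt "-36.4 -13 0 0 0 0 0" --pt "0 0 0 0 0 0.09 0" --pt "0 0 0 0 0 0.09 0" --pt "0 0 0 0 0 0 0"

```text
time: 2.2
tool_pos: [0.595, -0.0233, 0.2053]
tcp_rot: [-0.0, 0.687, 0.727, -0.0]
ft_force: [0.7, 0.4, -0.7]
grip_width: 0.0469
finger_force: 0.0
```

Emit:
drive_tool --pt "0 0 30 0 0 0 0" --pt "0 0 35 0 0 0 0" --pt "0 0 35 0 0 0 0" --pt "0 0 30 0 0 0 0" --pt "0 0 25 0 0 0 0" --pt "0 0 15 0 0 0 0" --pt "0 0 10 0 0 0 0" --pt "0 0 0 0 0 0 0"

```text
time: 2.87
tool_pos: [0.5941, -0.023, 0.0236]
tcp_rot: [-0.001, 0.684, 0.729, -0.001]
ft_force: [-0.8, 0.2, -0.3]
grip_width: 0.047
finger_force: 0.0
```

Run:
```python
from h import *
import pickle
d=shot('wrist','w2.png'); pickle.dump(d,open('w2.pkl','wb'))
s=ctrl.get_state(); print(s['time'],s['tool_pos'],s['tcp_rot'],s['ft_force'])
```

```text
2.9167 [ 0.59483371 -0.02345836  0.02506482] [-4.64601321e-04  6.84479331e-01  7.29032028e-01 -3.61278917e-04] [0.24222383 0.30903431 0.96358403]
```

View pics/w2.png

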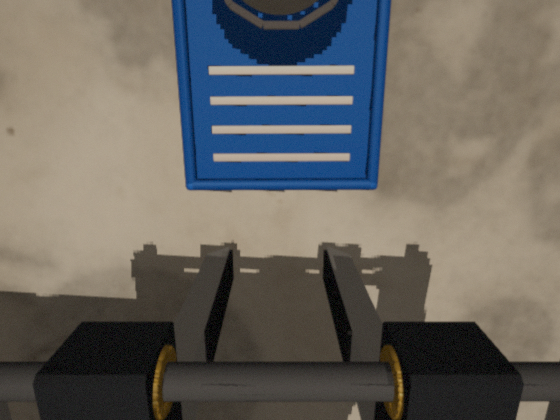

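The tray's back edge runs from (187,187) to (378,187), level and centred on the fingers (centre about 279). The alignment is good.

Run:
```python
from h import *
import pickle
d=pickle.load(open('w2.pkl','rb'))
a,b=onplane(d,(187,185),.014),onplane(d,(378,185),.014); print(a,b,(a+b)/2,np.arctan2(*(b-a)[1::-1])+np.pi/2)
```

```text
[0.54334654 0.01288662 0.014     ] [0.64202162 0.01933788 0.014     ] [0.59268408 0.01611225 0.014     ] 1.6360821655643885
```

Emit:
drive_tool --pt "0 0 10 0 0 0 0" --pt "0 0 8 0 0 0 0" --pt "5 0 0 0 0 0 0" --pt "5 0 0 0 0 0 0" --pt "4 0 0 0 0 0 0" --pt "3 0 0 0 0 0 0" --pt "3 0 0 0 0 0 0" --pt "3 0 0 0 0 0 0"

```text
time: 3.58
tool_pos: [0.5938, -0.001, 0.0077]
tcp_rot: [0.0, 0.685, 0.728, 0.0]
ft_force: [-1.3, -0.9, 0.2]
grip_width: 0.0468
finger_force: 0.0
```

Emit:
drive_tool --pt "3 0 0 0 0 0 0" --pt "3 0 0 0 0 0 0" --pt "3 -0.2 0 0 0 0 0" --pt "4 -0.2 0 0 0 0.001 0" --pt "4 -0.2 0 0 0 0.001 0" --pt "4 -0.2 0 0 0 0.001 0" --pt "4 -0.2 0 0 0 0.001 0" --pt "4 -0.2 0 0 0 0.001 0"

```text
time: 4.25
tool_pos: [0.5908, 0.0278, 0.0075]
tcp_rot: [0.0, 0.687, 0.726, -0.0]
ft_force: [-0.1, -2.8, 2.3]
grip_width: 0.0469
finger_force: 1.7
```

Emit:
drive_tool --pt "4 -0.3 0 0 0 0.001 0" --pt "4 -0.3 0 0 0 0.001 0" --pt "4 -0.3 0 0 0 0.001 0" --pt "4 -0.3 0 0 0 0.001 0" --pt "4 -0.3 0 0 0 0.001 0" --pt "4 -0.3 0 0 0 0.001 0" --pt "4 -0.3 0 0 0 0.001 0" --pt "4 -0.3 0 0 0 0.001 0"

```text
time: 4.92
tool_pos: [0.5867, 0.0597, 0.0075]
tcp_rot: [0.0, 0.69, 0.723, 0.0]
ft_force: [0.5, -4.0, 3.3]
grip_width: 0.0469
finger_force: 1.9
```

Emit:
drive_tool --pt "4 -0.3 0 0 0 0.001 0" --pt "4 -0.3 0 0 0 0.001 0" --pt "4 -0.3 0 0 0 0.001 0" --pt "4 -0.3 0 0 0 0.001 0" --pt "4 -0.3 0 0 0 0.001 0" --pt "4 -0.3 0 0 0 0.001 0" --pt "4 -0.3 0 0 0 0.001 0" --pt "4 -0.3 0 0 0 0.001 0"

```text
time: 5.58
tool_pos: [0.5829, 0.0916, 0.0075]
tcp_rot: [0.0, 0.693, 0.721, -0.0]
ft_force: [1.0, -2.8, 2.7]
grip_width: 0.0469
finger_force: 1.9
```

Run:
```python
from h import *
import pickle
d=shot('wrist'); S=shot('scene');pickle.dump((d,S),open('w3.pkl','wb'))
a=cv2.cvtColor(d['color'],4); b=cv2.resize(cv2.cvtColor(S['color'],4)[150:270,210:370],(400,300),interpolation=cv2.INTER_CUBIC)
a=a[:300,80:480]; cv2.imwrite('pics/w3.png',np.hstack([a,b]))
s=ctrl.get_state(); print(s['time'],s['tool_pos'],s['tcp_rot'],s['ft_force'])
```

```text
5.6833 [0.58270429 0.09233112 0.00732009] [-2.78968868e-04  6.92808332e-01  7.21121721e-01  2.37794038e-05] [ 0.37462517 -0.55189558 -0.72728275]
```

View pics/w3.png

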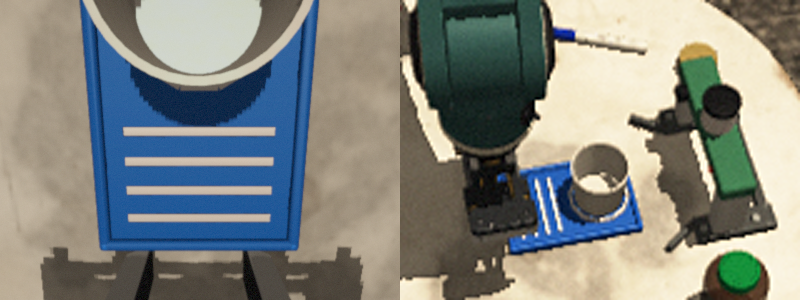

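The tray follows squarely, with back corners at (100,248) and (298,248), and the cup is seated. The lane's centre still lies about 8 mm toward the robot, so I'll bias the push that way.

Emit:
drive_tool --pt "3 -0.3 0 0 0 0 0" --pt "4 -0.6 0 0 0 0 0" --pt "4 -0.6 0 0 0 0 0" --pt "4 -0.6 0 0 0 0 0" --pt "4 -0.6 0 0 0 0 0" --pt "4 -0.6 0 0 0 0 0" --pt "4 -0.6 0 0 0 0 0" --pt "4 -0.6 0 0 0 0 0"

```text
time: 6.35
tool_pos: [0.5771, 0.1224, 0.0074]
tcp_rot: [-0.0, 0.693, 0.721, -0.0]
ft_force: [-0.0, -1.4, -2.2]
grip_width: 0.0472
finger_force: 0.8
```

Emit:
drive_tool --pt "4 -0.6 0 0 0 0 0" --pt "4 -0.6 0 0 0 0 0" --pt "4 -0.6 0 0 0 0 0" --pt "4 -0.6 0 0 0 0 0" --pt "4 -0.5 0 0 0 0 0" --pt "4 -0.5 0 0 0 0 0" --pt "3 -0.3 0 0 0 0 0" --pt "0 0 0 0 0 0 0"

```text
time: 7.02
tool_pos: [0.5724, 0.1498, 0.0075]
tcp_rot: [-0.0, 0.693, 0.721, 0.0]
ft_force: [0.6, -0.4, -0.0]
grip_width: 0.0467
finger_force: 0.0
```

Run:
```python
from h import *
import pickle
d=shot('wrist'); S=shot('scene');pickle.dump((d,S),open('w4.pkl','wb'))
a=cv2.cvtColor(d['color'],4); b=cv2.resize(cv2.cvtColor(S['color'],4)[180:260,250:370],(450,300),interpolation=cv2.INTER_CUBIC)
a=a[:300,105:455]; cv2.imwrite('pics/w4.png',np.hstack([a,b]))
s=ctrl.get_state(); print(s['time'],s['tool_pos'],s['tcp_rot'],s['ft_force'])
```

```text
7.1167 [0.57253288 0.14907565 0.0075154 ] [-1.10806343e-05  6.93060368e-01  7.20879546e-01  7.60591438e-05] [ 0.21619122 -0.06512091  0.77610588]
```

View pics/w4.png

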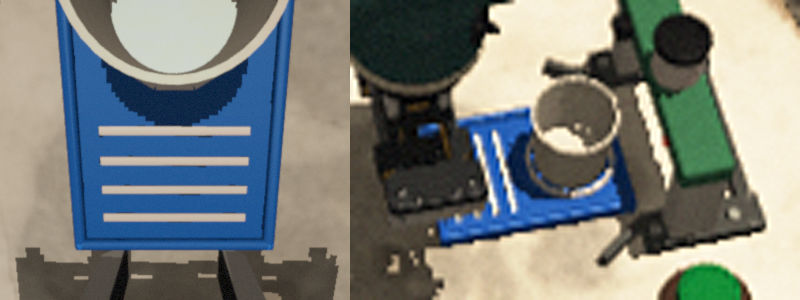

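Still square and centred, with back corners at (76,248) and (274,248) and the front entering between the feet. About 76 mm remains.

Emit:
drive_tool --pt "3 0 0 0 0 0 0" --pt "4 0 0 0 0 0 0" --pt "4 0 0 0 0 0 0" --pt "4 0 0 0 0 0 0" --pt "4 0 0 0 0 0 0" --pt "4 0 0 0 0 0 0" --pt "4 0 0 0 0 0 0" --pt "4 0 0 0 0 0 0"

```text
time: 7.78
tool_pos: [0.5714, 0.1802, 0.0075]
tcp_rot: [0.0, 0.693, 0.721, 0.0]
ft_force: [-0.2, -4.8, 3.5]
grip_width: 0.047
finger_force: 1.9
```

Emit:
drive_tool --pt "4 0 0 0 0 0 0" --pt "4 0 0 0 0 0 0" --pt "4 0 0 0 0 0 0" --pt "4 0 0 0 0 0 0" --pt "4 0 0 0 0 0 0" --pt "3 0 0 0 0 0 0" --pt "3 0 0 0 0 0 0" --pt "3 0 0 0 0 0 0"

```text
time: 8.45
tool_pos: [0.5701, 0.209, 0.0075]
tcp_rot: [0.0, 0.693, 0.721, -0.0]
ft_force: [-0.1, -3.4, 2.1]
grip_width: 0.0468
finger_force: 1.9
```

Emit:
drive_tool --pt "2 0 0 0 0 0 0" --pt "1 0 0 0 0 0 0" --pt "1 0 0 0 0 0 0" --pt "1 0 0 0 0 0 0" --pt "1 0 0 0 0 0 0" --pt "1 0 0 0 0 0 0" --pt "1 0 0 0 0 0 0" --pt "1 0 0 0 0 0 0"

```text
time: 9.12
tool_pos: [0.5698, 0.2178, 0.0075]
tcp_rot: [0.0, 0.693, 0.721, -0.0]
ft_force: [-0.6, -3.8, 2.0]
grip_width: 0.0469
finger_force: 1.7
```

Emit:
drive_tool --pt "1 0 0 0 0 0 0" --pt "1 0 0 0 0 0 0" --pt "1 0 0 0 0 0 0" --pt "1 0 0 0 0 0 0" --pt "1 0 0 0 0 0 0" --pt "1 0 0 0 0 0 0" --pt "0 0 0 0 0 0 0" --pt "0 0 0 0 0 0 0"

```text
time: 9.78
tool_pos: [0.5697, 0.2227, 0.0074]
tcp_rot: [0.0, 0.693, 0.721, -0.0]
ft_force: [-0.2, -8.1, 3.4]
grip_width: 0.0473
finger_force: 4.0
```

Emit:
drive_tool --pt "0.5 0 0 0 0 0 0" --pt "0.5 0 0 0 0 0 0" --pt "0.5 0 0 0 0 0 0" --pt "0.5 0 0 0 0 0 0" --pt "0 0 0 0 0 0 0" --pt "0 0 0 0 0 0 0" --pt "0 0 0 0 0 0 0" --pt "0 0 0 0 0 0 0"

```text
time: 10.45
tool_pos: [0.5699, 0.223, 0.0074]
tcp_rot: [0.001, 0.694, 0.72, -0.001]
ft_force: [0.9, -15.1, 4.8]
grip_width: 0.0471
finger_force: 7.9
```

The push stalled at the expected home position with force rising, so the tray is against the stop. Backing off.

Emit:
drive_tool --pt "-2 0 0 0 0 0 0" --pt "-3 0 0 0 0 0 0" --pt "-5 0 0 0 0 0 0" --pt "-10 0 0 0 0 0 0" --pt "-15 0 0 0 0 0 0" --pt "-20 0 0 0 0 0 0" --pt "-20 0 0 0 0 0 0" --pt "-10 0 0 0 0 0 0"

```text
time: 11.12
tool_pos: [0.5729, 0.1369, 0.0076]
tcp_rot: [0.0, 0.694, 0.72, -0.0]
ft_force: [0.2, -1.5, -0.4]
grip_width: 0.0473
finger_force: 0.0
```

Emit:
drive_tool --pt "-20 0 -20 0 0 0 0" --pt "-25 0 -30 0 0 0 0" --pt "-25 0 -35 0 0 0 0" --pt "-25 0 -35 0 0 0 0" --pt "-20 0 -30 0 0 0 0" --pt "-10 0 -20 0 0 0 0" --pt "0 0 0 0 0 0 0" --pt "0 0 0 0 0 0 0"

```text
time: 11.78
tool_pos: [0.578, 0.0167, 0.1762]
tcp_rot: [0.0, 0.694, 0.72, 0.001]
ft_force: [0.4, 0.8, -0.4]
grip_width: 0.0472
finger_force: 0.0
```

Run:
```python
from h import *
import pickle
d=shot('wrist'); S=shot('scene');pickle.dump((d,S),open('w5.pkl','wb'))
a=cv2.resize(cv2.cvtColor(d['color'],4)[:180,130:430],(500,300)); b=cv2.resize(cv2.cvtColor(S['color'],4)[180:260,270:370],(375,300),interpolation=cv2.INTER_CUBIC)
cv2.imwrite('pics/w5.png',np.hstack([a[:,:425],b]))
s=ctrl.get_state(); print(s['time'],s['tool_pos'],s['tcp_rot'],s['ft_force'])
```

```text
11.8833 [0.57709317 0.01798304 0.1743682 ] [-4.86368036e-04  6.92986142e-01  7.20950661e-01 -3.38319950e-04] [-0.78695919 -0.56677255 -0.84208353]
```

View pics/w5.png

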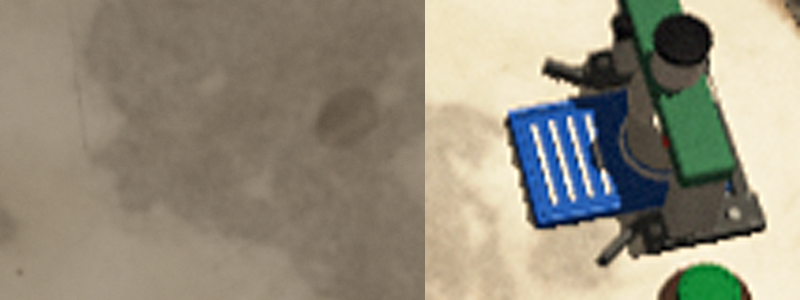

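The tray lies in the arch with its back corners at (507,113) and (537,222), and the cup is under the beam. One last check from the side view.

Run:
```python
from h import *
import pickle
d,S=pickle.load(open('w5.pkl','rb'))
g=lambda x,y:(270+(x-425)/3.75,180+y/3.75)
a,b=onplane(S,g(508,113),.014),onplane(S,g(537,219),.014); t=b-a
print(a,b,(a+b)/2,np.arctan2(t[1],t[0])+np.pi/2,np.linalg.norm(t))
Q=shot('side'); 
cv2.imwrite('pics/si6.png',cv2.resize(cv2.cvtColor(Q['color'],4)[135:235,190:310],(720,600),interpolation=cv2.INTER_CUBIC))
print(proj(Q,[.5647,.343,.083]))
```

```text
[0.52346497 0.23079286 0.014     ] [0.61679086 0.23499668 0.014     ] [0.57012792 0.23289477 0.014     ] 1.6158104391108306 0.09342052272341449
[242.89694632 172.83530692]
```

View pics/si6.png

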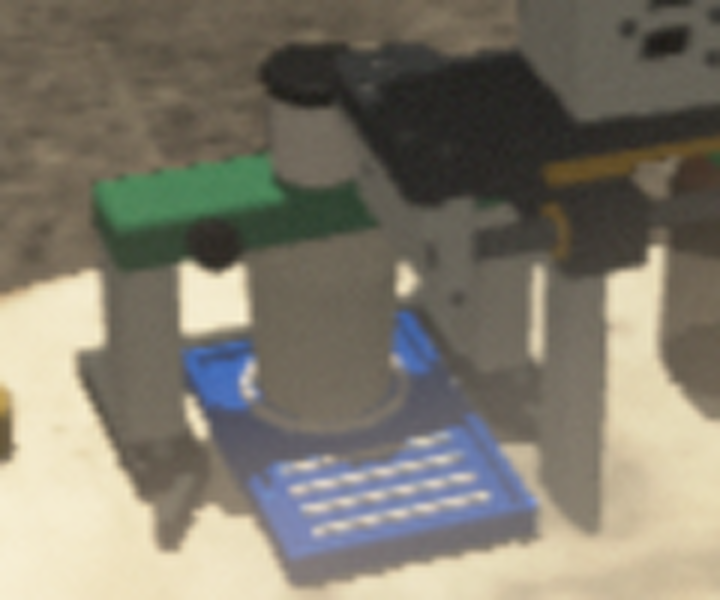

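The tray's front edge at (185,355) to (410,315) meets the stop bar with no gap. The cup is upright in its ring under the beam, and the measured tray pose matches home within about 1 mm and 0.01 rad. Handing in.

```bash
python3 -c "
from cell import ctrl
print(ctrl.finish_job())"
```

```text
the job is handed in; nothing more can be done
None
```

I pushed the tray home against the stop bar, square to the arch by my last camera check, with the cup upright under the spout and the arm clear. I handed the job in at about 12 s; no verdict came back.

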